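Take the shaft seal out of the leak-test clamshell

TASK

The shaft seal in the clamshell test fixture has passed its check. Swing the fixture's lid up and over past vertical so that it stays open by itself, then lift the seal ring off its boss and set it down gently, flat and the same side up, in the shallow wooden tray. Leave the lid standing open.

Things in the scene. Friction and masses are not known exactly. Their poses are not given: they have to be found in the camera images.
- fixture: Clamshell fixture's aluminium lower half, bolted down: 130 (x) x 140 (y) x 30 mm high; origin at its underside's centre on the bench, z up. On its top's centre: seal boss, 34 mm diameter, 10 mm high. Hinge axis along y at x = +75, z = 52 mm, between two posts 60 mm high. The closed lid's black handle bar runs along x from x = -65 to -127 mm at y = 0, z = 52 mm, 18 mm wide (y), 14 mm thick.
- lid (a joint): Angle of the grey shell lid: 0 closed, 1.57 upright, 1.92 fully open on its stop, leaning to the fixture's +x. Free hinge, no spring or latch: released below 1.4 it falls shut, beyond 1.6 it drops onto the stop and stays. About 0.4 kg. Closed, its top is 70 mm above the bench. Its handle points straight away from the hinge, 140 to 202 mm from the axis; pinched at 178 mm it can turn in the fingers.
- seal: Shaft seal: rigid steel ring with black lip, 60 mm outside diameter, 40 mm hole, 18 mm high, about 0.09 kg; origin at its underside's centre, z up. Starts flat over the boss under the closed lid, centred in the fixture within 3 mm, underside 30 mm above the bench; its outside is free all round for gripping once the lid is open. The larger loose ring (82 mm) on the bench is not it.
- tray: Shallow empty rectangular tray of light wood, fixed on the bench, 200 mm (x) x 180 mm (y) outside, 20 mm high, walls and floor 6 mm thick; origin at its underside's centre, its inner floor 6 mm above the bench. Not the round steel bowl.
Not all that is in view belongs to the job. Of the things that look like the fixture, the largest one is meant.

How it is judged:
On the way, in this order (a step that is already met when the one before it is completed fails the run):
1. the lid is swung past vertical (beyond 1.6 rad) with the seal still lying over its boss (value of joint lid above 1.6 rad and z of seal in the frame of fixture below 0.04 m and horizontal distance between seal and fixture below 0.012 m), for 0.2 s.
2. the seal is lifted at least 20 mm, clear of the boss, the lid staying open (value of joint lid above 1.6 rad and z of seal in the frame of fixture above 0.05 m), for 0.1 s.
At the end, for the whole second after the job is handed in: The lid stands open by itself past vertical (above 1.6 rad), at rest, and the seal lies at rest on the floor of the wooden tray, anywhere wholly within its walls, flat within 10 degrees and the same side up (value of joint lid above 1.6 rad and x of seal in the frame of tray between -0.068 and 0.068 m and y of seal in the frame of tray between -0.058 and 0.058 m and z of seal in the frame of tray between 0 and 0.012 m and angle between seal's own z axis and vertical below 0.17 rad and linear speed of seal below 0.02 m/s and velocity of joint lid below 0.1 rad/s); the robot touches nothing.
It fails at once if the seal is dropped into the tray from more than about 30 mm (it moves faster than 0.8 m/s close above the tray's floor) (linear speed of seal above 0.8 m/s and z of seal in the frame of tray below 0.03 m and horizontal distance between seal and tray below 0.12 m).
It also fails if it takes over 59 s, if anything falls off the work surface, if the arm or the gripper's body presses on something with over 40 N, if the wrist force passes 120 N, or if a joint passes its speed limit or range.

ROBOT

A 6-joint arm with a two-finger parallel gripper is mounted at the origin on the work surface. World frame = base frame: x ahead of the robot, y to its left, z up, the work surface at z = 0. Lengths are in m, angles in rad, forces in N, time in s.
With the tool pointing down it reaches from about 0.25 to 0.85 m from the base axis. Payload 12.5 kg.
Tool frame: the origin (TCP) lies between the finger pads; the fingertips stand r.finger_overhang ahead of it and the grasp point (between the pads) lies 2 mm behind it (r.finger_overhang is the distance from the TCP to the fingertips, in m); x points along the fingers, y is the direction in which the jaws open and shut, and the axes are right-handed (so a half turn about x gives the same grasp; the last joint's range is limited). The gripper opens to 93 mm and grips with 3 to 60 N. Pads are 15 mm wide; open, the fingers measure 128 mm over their backs; the gripper's body (75 mm by 188 mm) begins 65 mm behind the grasp point.
Start: joints at [-1.34, 0.351, 1.652, -0, 1.139, -0.085], TCP at [0.171, -0.523, 0.236] pointing down, gripper open.
Joint ranges: [-2.75, 2.75], [-0.79, 2.1], [0.01, 2.65], [-1.57, 4.71], [0.07, 3.14], [-2.87, 2.87]. Speed limits (rad/s): [2.22, 2.22, 2.79, 3.14, 3.14, 3.14].

INTERFACE

Orientations are given as a unit quaternion [x, y, z, w].
In Python, from bench import r gives the robot as it stands. The module is installed in compiled form; this text tells all that it offers. Calls block until the motion is done:
- r.reach(position, orientation): joint-space move of the TCP to a pose.
- r.move_l(position, ori=None, vel=0.15): straight line of the TCP; ori=None keeps the orientation; vel is the mean speed in m/s.
- r.goto_joints(angles): joint-space move.
- r.gripper_open() and r.grab(grasp_force=None): open the fingers fully, or close them until they stop; grasp_force is the grip in N (None keeps the last).
- r.wait(seconds).
- r.inverse_kinematics(position, orientation): joint angles nearest the present ones, or None.
- r.snapshot(name): name is "scene" or "top"; returns a dict with "pixels" (480x640x3 uint8, red, green, blue), "range_z" (480x640 float32, m along the optical axis (not along the pixel's ray), 0 where there is no reading), "fov_y" (degrees; the focal length in pixels is half the picture's height over the tangent of half this angle, whatever the lens; pixels are square), "cx", "cy" (the principal point, pixels), "position" and "attitude" of the camera in the world. Camera axes: x right, y up, looking along -z (the intrinsics and any distortion apply to the point x, -y, -z); pixel columns grow to the right and rows downward; lengths in m; the calibration is good to about 2 mm. A picture is of the moment at which its call begins.
A pose or a line that the arm cannot do raises r.MotionError and nothing moves.
- r.close_job(): hands the job in, once; it reports no verdict.
Readings, each from a call of its own:
- r.get_t(): time.
- r.get_q(): joint angles.
- r.get_qvel(): joint speeds.
- r.get_joint_efforts(): joint torques, N m.
- r.get_tcp_pos(): TCP position.
- r.get_orientation(): TCP orientation.
- r.get_force(): force on the tool from outside, world axes, zero at the start.
- r.get_ft_torque(): the same for the moment, N m.
- r.get_gripper_width(): opening from 0.0 (shut) to 1.0 (fully open).
Only numpy, scipy, OpenCV 4.12 (cv2) and the standard library are available. Lean on these libraries where they do the work, as an engineer would, in place of code of your own. Each camera call takes 0.05 s, during which the arm holds its last target. There are 200 camera calls.

## Working session

There is one attempt and no reset: what is moved stays moved. The work goes in short steps, each a Python script; the robot and the scene stay as the last script left them, time stands still between calls to the robot, and variables do not carry over. Pictures are saved under pics/ and viewed, about 8 in all and at most 12, crops included, and the job is handed in when it is done.

```bash
mkdir -p pics
cat > h.py <<'E'
import numpy as np, cv2
from scipy.spatial.transform import Rotation as R
from bench import r
def snap(n,f):
    s=r.snapshot(n); np.save(f'pics/{f}.npy',s,allow_pickle=True)
    cv2.imwrite(f'pics/{f}.png',s['pixels'][:,:,::-1]); return s
def load(f): return np.load(f'pics/{f}.npy',allow_pickle=True).item()
def camR(s):
    a=np.array(s['attitude'],float)
    return a if a.shape==(3,3) else R.from_quat(a).as_matrix()
def foc(s): return 240/np.tan(np.radians(s['fov_y'])/2)
def cloud(s):
    v,u=np.mgrid[:480,:640]; z=s['range_z']; f=foc(s)
    P=np.stack([(u-s['cx'])/f*z,-(v-s['cy'])/f*z,-z],-1)
    return P@camR(s).T+np.array(s['position'])
def ray(s,u,v,h):
    f=foc(s); d=camR(s)@np.array([(u-s['cx'])/f,-(v-s['cy'])/f,-1]); p=np.array(s['position'])
    return p+d*(h-p[2])/d[2]
E
python3 - <<'E'
from h import *
for n in('scene','top'):
    s=snap(n,n+'0'); print({k:v for k,v in s.items() if k not in('pixels','range_z')}, (s['range_z']==0).mean())
print(r.get_t(),r.get_orientation(),r.finger_overhang)
E
```

```text
{'fov_y': 51.7586817155964, 'cx': 326.1218064342806, 'cy': 238.980279072107, 'position': array([ 1.15665951, -0.45482582,  0.65294269]), 'attitude': array([0.39186499, 0.22955042, 0.47070847, 0.75642711])} 0.004124348958333334
{'fov_y': 46.506068324108064, 'cx': 316.45383436067993, 'cy': 246.0945351289467, 'position': array([ 0.38785487, -0.08065407,  1.03745334]), 'attitude': array([-0.03408098,  0.01886726,  0.71041891, -0.70270014])} 0.004026692708333333
0.1 [-0.6982629  -0.11154015  0.69835422 -0.11085621] 0.017
```

View pics/top0.png

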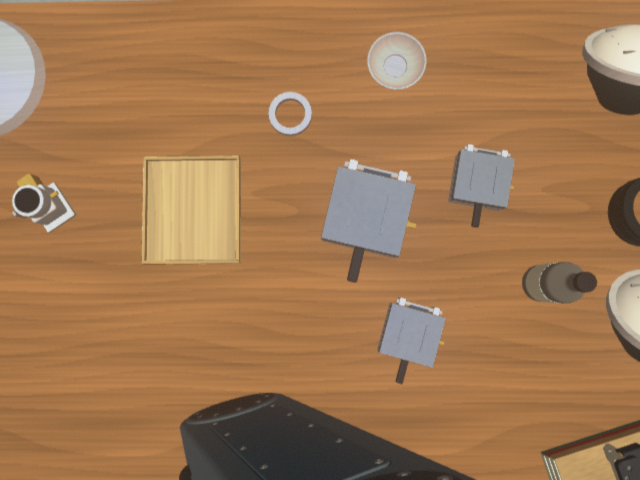

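View pics/scene0.png

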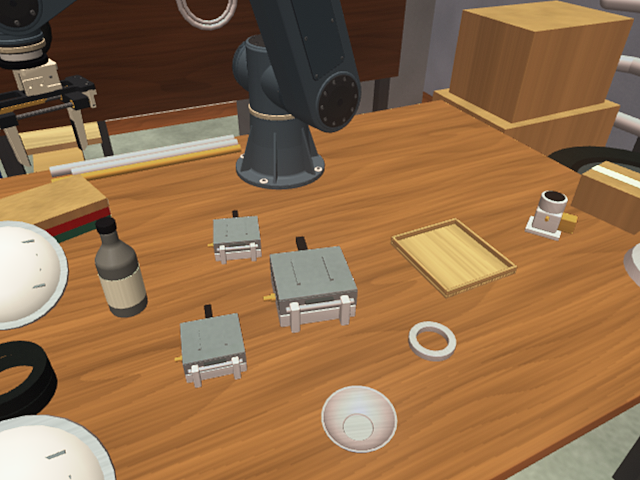

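The top view shows the large fixture's lid at about (368,210), with its handle at (355,265) pointing towards the robot and its hinge posts at (353,165) and (403,176). The tray is at (191,209). The scene view confirms the hinge is on the far side. Next I'll measure both.

Run:
```python
from h import *
s=load('top0'); C=cloud(s); v,u=np.mgrid[:480,:640]
box=(u>310)&(u<425)&(v>150)&(v<290)
print('lid z pct',np.percentile(C[box][:,2],[5,30,50,70,90]))
def rect(m,h,n):
    m=cv2.morphologyEx(m.astype(np.uint8),cv2.MORPH_OPEN,np.ones((3,3)))
    c=max(cv2.findContours(m,0,2)[0],key=cv2.contourArea)[:,0]
    P=np.array([ray(s,a,b,h)[:2] for a,b in c]).astype(np.float32)
    q=cv2.minAreaRect(P); print(n,q,'\n',cv2.boxPoints(q).round(4).tolist()); return q
rgb=s['pixels'].astype(int)
top=box&(abs(C[...,2]-.07)<.006)
rect(top&(rgb.min(-1)>70),.07,'lid')
hd=box&(rgb.max(-1)<75)&(v>240)
print('handle z',np.median(C[hd][:,2])); rect(hd,.059,'handle')
white=box&(rgb.min(-1)>170)
n,l,st,c=cv2.connectedComponentsWithStats(white.astype(np.uint8))
for i in range(1,n):
    if st[i,4]>15: print('post',c[i],st[i,4],np.median(C[l==i],0),ray(s,*c[i],.06))
tb=(u>130)&(u<250)&(v>140)&(v<275)
print('tray z',np.percentile(C[tb][:,2],[5,50,95,99]))
hsv=cv2.cvtColor(s['pixels'],cv2.COLOR_RGB2HSV)
print('hsv tray/table',hsv[210,190],hsv[210,120])
rect(tb&(C[...,2]>.012)&(C[...,2]<.03),.02,'tray')
# scene: highest lid plane
s2=load('scene0');C2=cloud(s2)
m2=(abs(C2[...,2]-.07)<.004); m2[:, :265]=0;m2[:,365:]=0;m2[:230]=0;m2[330:]=0
P=C2[m2][:,:2].astype(np.float32);print('scene lid',cv2.minAreaRect(P),np.median(C2[m2],0))
```

```text
lid z pct [-0.00259128  0.00014824  0.0024436   0.06860068  0.07126061]
lid ((0.5210511684417725, -0.15089908242225647), (0.1396755576133728, 0.13004882633686066), 75.97615051269531) 
 [[0.4410000145435333, -0.2029000073671341], [0.5672000050544739, -0.23440000414848328], [0.6011000275611877, -0.09889999777078629], [0.4749000072479248, -0.0674000009894371]]
handle z 0.06145212333727068Traceback (most recent call last):
  File "<stdin>", line 14, in <module>
  File "<stdin>", line 7, in rect
ValueError: max() iterable argument is empty
```

Run:
```python
from h import *
s=load('top0'); C=cloud(s); v,u=np.mgrid[:480,:640]
def rect(m,h,n,s=s):
    c=max(cv2.findContours(m.astype(np.uint8),0,2)[0],key=cv2.contourArea)[:,0]
    P=np.array([ray(s,a,b,h)[:2] for a,b in c]).astype(np.float32)
    q=cv2.minAreaRect(P); print(n,q,'\n',cv2.boxPoints(q).round(4).tolist()); return q
rgb=s['pixels'].astype(int); print(rgb[265,355])
hd=(u>335)&(u<370)&(v>240)&(v<290)&(rgb.max(-1)<75)
print(hd.sum(),np.percentile(C[hd][:,2],[10,50,90])); rect(hd,.059,'handle')
tb=(u>130)&(u<250)&(v>140)&(v<275)
print('tray z',np.percentile(C[tb][:,2],[5,50,95,99]))
rect(tb&(C[...,2]>.013)&(C[...,2]<.03),.02,'tray')
s2=load('scene0');C2=cloud(s2)
m2=(abs(C2[...,2]-.07)<.005); m2[:, :265]=0;m2[:,365:]=0;m2[:230]=0;m2[330:]=0
rect(m2,.07,'scene lid',s2)
# hinge bits
yaw=-.2446;c0=np.array([.5211,-.1509]);Rz=np.array([[np.cos(yaw),-np.sin(yaw)],[np.sin(yaw),np.cos(yaw)]])
L=(C[...,:2]-c0)@Rz; q=(C[...,2]>.045)&(L[...,0]>.066)&(L[...,0]<.1)&(abs(L[...,1])<.08)
print('hinge local x',np.percentile(L[q][:,0],[5,50,95]),'y',np.percentile(L[q][:,1],[2,98]))
```

```text
[80 70 62]
2 [0.06130696 0.06145212 0.06159728]
handle ((0.42751049995422363, -0.12009822577238083), (0.0, 0.0), 0.0) 
 [[0.42750000953674316, -0.1200999990105629], [0.42750000953674316, -0.1200999990105629], [0.42750000953674316, -0.1200999990105629], [0.42750000953674316, -0.1200999990105629]]
tray z [-0.00174954  0.00521993  0.01950563  0.0225629 ]
tray ((0.5348689556121826, 0.17288896441459656), (0.19974905252456665, 0.18003809452056885), 0.016675502061843872) 
 [[0.4350000023841858, 0.2628999948501587], [0.4350000023841858, 0.0828000009059906], [0.6348000168800354, 0.08290000259876251], [0.6347000002861023, 0.2628999948501587]]
scene lid ((0.5249187350273132, -0.150580495595932), (0.1401817798614502, 0.1374967396259308), 75.86470031738281) 
 [[0.44110000133514404, -0.20180000364780426], [0.5745000243186951, -0.2353000044822693], [0.6086999773979187, -0.09939999878406525], [0.47540000081062317, -0.0658000037074089]]
hinge local x [0.06813639 0.07421931 0.0820659 ] y [-0.05677733  0.05658595]
```

Fixture: (0.521, -0.151), yaw -0.245, and the two views agree. Tray: (0.535, 0.173), yaw 0. Next is a reachability check, then the handle grasp.

```bash
cat >> h.py <<'E'
yaw=-.2446; FX=np.array([.521,-.151,0]); RF=R.from_euler('z',yaw).as_matrix(); TR=np.array([.535,.173,0])
def down(phi,sgn=1):  # jaws along (−sin,cos)phi
    x=np.array([0,0,-1.]); y=sgn*np.array([-np.sin(phi),np.cos(phi),0]); return R.from_matrix(np.c_[x,y,np.cross(x,y)]).as_quat()
def fx(x,y,z): return FX+RF@np.array([x,y,z])
def arc(th,rad=.178): return fx(.075-rad*np.cos(th),0,.052+rad*np.sin(th)-.002)
E
python3 - <<'E'
from h import *
for sg in(1,-1):
    o=down(yaw,sg)
    for n,p in[('pre',arc(0)+[0,0,.1]),('a0',arc(0)),('a1',arc(1)),('a1.85',arc(1.85)),('up',arc(1.85)+[0,0,.1]),('seal',fx(0,0,.05)),('tray',TR+[0,0,.15])]:
        q=r.inverse_kinematics(p,o); print(sg,n,None if q is None else np.round(q,2))
E
```

```text
1 pre [-0.4   0.28  2.01 -0.    0.86 -1.72]
1 a0 [-0.4   0.47  2.06 -0.    0.61 -1.72]
1 a1 [-0.37  0.34  1.76 -0.    1.04 -1.7 ]
1 a1.85 [-0.34  0.58  1.34 -0.    1.23 -1.67]
1 up [-0.34  0.51  1.21 -0.    1.43 -1.67]
1 seal [-0.37  0.6   1.8  -0.    0.74 -1.69]
1 tray [ 0.23  0.47  1.7  -0.    0.97 -1.1 ]
-1 pre [-0.4   0.28  2.01 -0.    0.86  1.42]
-1 a0 [-0.4   0.47  2.06 -0.    0.61  1.42]
-1 a1 [-0.37  0.34  1.76 -0.    1.04  1.44]
-1 a1.85 [-0.34  0.58  1.34 -0.    1.23  1.47]
-1 up [-0.34  0.51  1.21 -0.    1.43  1.47]
-1 seal [-0.37  0.6   1.8  -0.    0.74  1.45]
-1 tray [ 0.23  0.47  1.7  -0.    0.97  2.05]
```

Run:
```python
from h import *
o=down(yaw,-1)
r.move_l([.13,-.40,.36],vel=.25)
r.reach(arc(0)+[0,0,.2],o)
r.move_l(arc(0)+[0,0,.08],vel=.2)
print(r.get_t(),r.get_tcp_pos(),r.get_force())
snap('scene','s1')
```

```text
3.25 [ 0.42148973 -0.12653873  0.13076654] [ 0.5934894  -1.04038976  0.23451563]
```

View pics/s1.png

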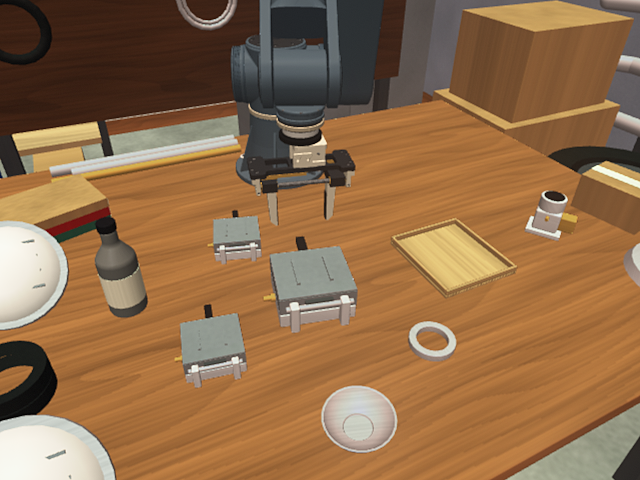

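The fingers (272,210 and 328,205) straddle the handle line (301,243), and nothing is in the way. I'll descend, grip and swing, checking the force as it goes.

Run:
```python
from h import *
r.move_l(arc(0),vel=.12); r.grab(15)
print(r.get_t(),'w',r.get_gripper_width(),r.get_force().round(1) if hasattr(r.get_force(),'round') else r.get_force())
for th in np.linspace(.12,1.84,15):
    r.move_l(arc(th),vel=.12)
    F=np.array(r.get_force()); print(round(th,2),round(r.get_t(),2),round(r.get_gripper_width(),3),F.round(1))
    if np.linalg.norm(F)>45 or r.get_gripper_width()<.1: print('STOP');break
snap('scene','s2')
```

```text
5.2667 w 0.19140873508261466 [-1.9 -4.3 -0.8]
0.12 5.59 0.195 [-2.1 -5.2 -1.7]
0.24 5.92 0.194 [-3.3 -5.1 -1. ]
0.37 6.26 0.195 [-2.9 -5.3 -0.6]
0.49 6.59 0.195 [-3.1 -5.4  1.2]
0.61 6.92 0.192 [-3.7 -4.9  0.7]
0.73 7.26 0.191 [-3.4 -5.6  1.4]
0.86 7.59 0.194 [-3.6 -6.2  2.7]
0.98 7.92 0.193 [-2.6 -5.4  3.1]
1.1 8.26 0.192 [-3.  -5.8  3.9]
1.23 8.59 0.192 [-1.7 -4.8  3.5]
1.35 8.93 0.197 [-0.4 -5.8  2.5]
1.47 9.26 0.196 [-1.  -5.7  2.7]
1.59 9.59 0.194 [-0.1 -5.1  2.8]
1.72 9.93 0.194 [ 0.8 -4.9  3.4]
1.84 10.26 0.192 [ 0.8 -5.5  5.5]
```

View pics/s2.png

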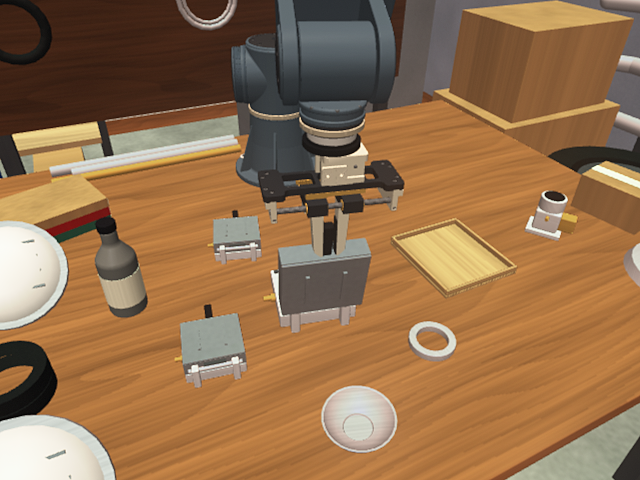

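The lid (325,280) is held past vertical, with an 18 mm grip on the handle. I'll release it, retreat upwards and look from above.

Run:
```python
from h import *
r.gripper_open(); p=np.array(r.get_tcp_pos())
r.move_l(p+[0,0,.09],vel=.2); r.move_l(fx(-.17,0,.30),vel=.35)
s=snap('top','t2'); print(r.get_t())
C=cloud(s); L=(C-FX)@RF
def st(m,n): print(n,m.sum(),np.percentile(L[m],[2,50,98],axis=0).round(4).tolist())
near=(abs(L[...,0])<.045)&(abs(L[...,1])<.045)
st(near&(L[...,2]>.044)&(L[...,2]<.055),'sealtop')
st((L[...,2]>.12)&(L[...,0]>.06)&(L[...,0]<.18)&(abs(L[...,1])<.07),'lid')
# crop
im=s['pixels'][130:290,290:450,::-1]; cv2.imwrite('pics/t2c.png',cv2.resize(im,None,fx=3.5,fy=3.5,interpolation=2))
```

```text
13.2083
sealtop 510 [[-0.0281, -0.0266, 0.0444], [-0.0006, 0.0014, 0.048], [0.027, 0.0283, 0.0514]]
lid 2794 [[0.0868, -0.068, 0.1215], [0.1176, -0.0005, 0.1848], [0.1418, 0.068, 0.2418]]
```

View pics/t2c.png

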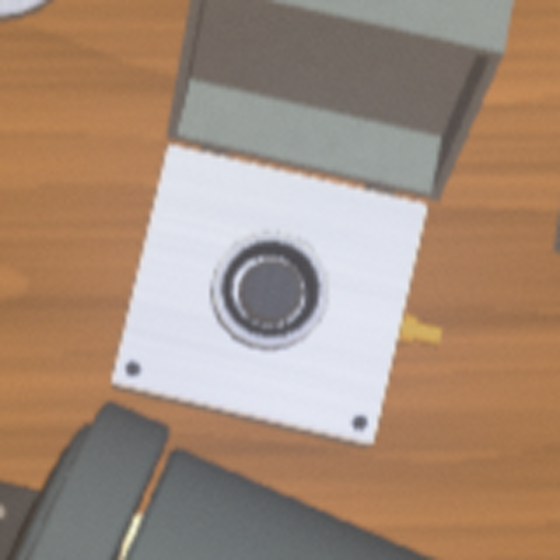

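The lid rests open. The seal is centred on the boss, at local (-0.6, 1.4) mm. Grasping it now.

Run:
```python
from h import *
o=down(yaw,-1); P=lambda z: fx(-.0006,.0014,z)
r.move_l(P(.20),ori=o,vel=.3); r.move_l(P(.075),vel=.2); r.move_l(P(.050),vel=.06)
print(r.get_t(),r.get_force()); r.grab(30)
print('w mm',r.get_gripper_width()*93,r.get_force())
r.move_l(P(.075),vel=.08); r.move_l(P(.19),vel=.2)
print(r.get_t(),'w mm',r.get_gripper_width()*93,r.get_force())
snap('scene','s3')
```

```text
15.3583 [ 0.65251308 -0.85678104  0.77489274]
w mm 59.020815585616596 [ 0.1976147  -1.10261972  1.61640951]
17.1917 w mm 58.615411395167364 [-0.32041215  0.19424513 -0.7082002 ]
```

View pics/s3.png

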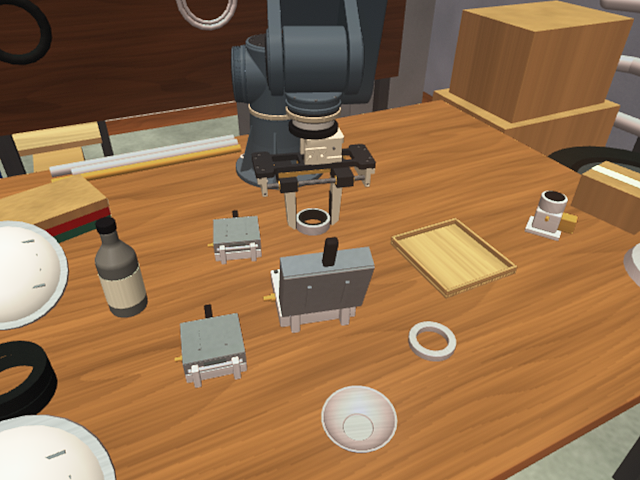

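The ring (313,218) is held level and the lid stays open. Next I'll carry it to the tray and lower it with force checks.

Run:
```python
from h import *
r.move_l(TR+[0,0,.19],vel=.25); r.move_l(TR+[0,0,.06],vel=.15)
r.wait(.3); F0=np.array(r.get_force())
for z in np.arange(.045,.0229,-.002) :
    r.move_l(TR+[0,0,z],vel=.04); F=np.array(r.get_force())-F0
    if F[2]>4: break
print('z',z,F,r.get_t(),r.get_gripper_width()*93)
r.gripper_open(); r.wait(.3)
r.move_l(TR+[0,0,.12],vel=.15); r.move_l([.40,.02,.33],vel=.3)
snap('scene','s4'); s=snap('top','t4'); C=cloud(s)-TR
m=(abs(C[...,0])<.09)&(abs(C[...,1])<.08)&(C[...,2]>.018)&(C[...,2]<.04)
print(r.get_t(),m.sum(),np.percentile(C[m],[2,50,98],axis=0).round(4).tolist())
A=np.c_[C[m][:,:2],np.ones(m.sum())]; print('plane',np.linalg.lstsq(A,C[m][:,2],rcond=None)[0])
L=(C+TR-FX)@RF; k=(L[...,2]>.12)&(L[...,0]>.06)&(L[...,0]<.18)&(abs(L[...,1])<.07); print('lid',np.percentile(L[k],[2,50,98],axis=0).round(3).tolist())
```

```text
z 0.02499999999999998 [-3.2402731  -1.54787893 12.25074464] 23.025 58.941560219695674
26.075 382 [[-0.0167, -0.028, 0.0198], [0.0091, -0.0014, 0.024], [0.0282, 0.0279, 0.0283]]
plane [-0.00531304 -0.0035803   0.02401525]
lid [[0.086, -0.068, 0.122], [0.118, -0.001, 0.185], [0.142, 0.068, 0.242]]
```

View pics/s4.png

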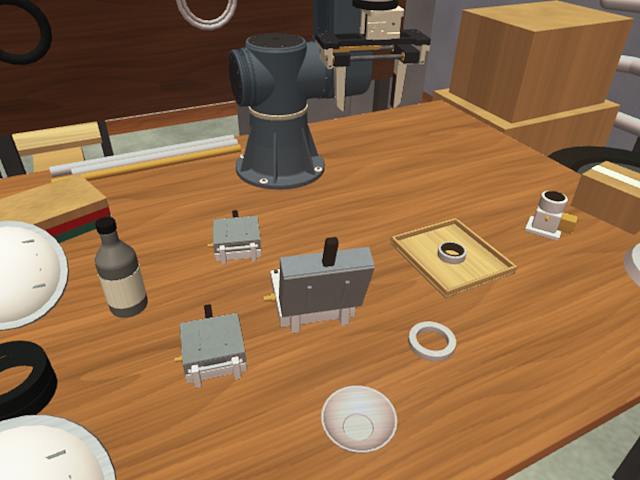

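The seal (452,252) lies flat near the tray's centre, with its top 24 mm up (6 + 18). The lid stands open and the gripper is clear of everything, so I'm handing in.

```bash
python3 -c "
from h import *
r.close_job(); print(r.get_t())"
```

```text
the job is handed in; nothing more can be done
the job is handed in; nothing more can be done
```

The job is handed in: the lid stands open past vertical and the seal is lying flat in the wooden tray. No verdict was reported.

- **Lid:** I pinched the handle 178 mm from the hinge, swung it to about 1.84 rad and let go. It settled open; in the last top picture the handle tip was at x ≈ 142 mm in the fixture frame, about where it should be on the stop. That reading was the same before and after the seal was moved.
- **Seal:** I gripped it on its outside (width reading about 59 mm) and lifted it about 140 mm. I then lowered it into the tray until it touched, at about 12 N, and released it there.
- **Last checks:** In the final pictures the seal is near the tray's centre, within about 10 mm; the arm partly hid it in the top view. Its top was 24 mm above the bench, which means it rests on the tray floor, and its tilt was under 0.01 rad. The gripper was clear of everything and the clock read about 26 s.

None of the checks failed or disagreed.

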